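# Wedge up the press-fit panel of a sloping meter box

## Task

The aluminium instrument panel on the sloping meter box is a press fit, gripped by spring tongues. With the steel wedge, not with the fingers, work it up evenly: push the blade into the seam under the left and the right end by turns, at first only about half the blade deep, later about three quarters of it, until the tongues have let go at both ends and the panel stands up level all round. Then lay the wedge flat on the desk again and leave the other things where they are.

Things in the scene. Friction and masses are not known exactly. Their poses are not given: they have to be found in the camera images.
- wedge_grip (a point): Centre of the upright black fin by which the steel wedge is held; this point is 39 mm above the wedge's flat sole. The fin is 30 mm long (along x), 14 mm thick (along y) and spans 16 to 60 mm above the sole. Axes: x points to the blade's thin edge, z up from the sole. The thin edge is 71 mm ahead of this point in x, the wedge's back 17 mm behind it.
- wedge: Steel wedge, 88 mm long, 30 wide, 60 tall over its fin, 0.16 kg, lying sole down on the desk. Origin at the centre of the sole, x to the thin edge (44 mm ahead). The blade is 55 mm long; its top rises evenly from 2.5 mm above the sole's plane at the thin edge to 16.3 mm (1 in 4); the sole is flat but for the first 10 mm, which rise 1 mm to the edge. 24 mm wide at the edge, 30 mm from 10 mm behind it.
- meter_box: Grey meter box, fixed to the desk: foot plate 108 x 124 x 4 mm, above it a box 96 mm wide (y) whose top slopes at 30 degrees, higher at the back (+x). Origin on the desk under the middle of the slope; z up, y along the slope's level edge to the left end. The seam plane passes 100 mm above the origin. Inside, nothing stands in the blade's way above the seam plane.
- panel: Aluminium panel, 96 x 96 mm, plate 8 mm thick, flat dial on top; 0.22 kg, loose but gripped by four spring tongues: it stays where it is pushed up. Origin mid seam plane, axes as the box's. Raising an end takes about 10 N, pushing the wedge in 10 to 20 N. Once an end is up 6 mm at its tongues (33 mm from the middle) they close under it and carry it. One end over 9 mm ahead of the other binds: a failure.
- seam_left (a point): Middle of the seam at the box's left (+y) end, on the end wall's outer face, level with the wall's top. Enter with the sole 1 to 2 mm above it: the wall is rigid, the panel yields. Axes: x points into the box, z is the slope's normal (30 degrees from vertical). Wall 8 mm thick. Wall and panel edges are bevelled 4 mm at 45 degrees: the seated seam's mouth is 12 mm high and narrows to 4 mm at 4 mm depth.
- seam_right (a point): The same at the right (-y) end; x again points into the box.
- lip_left (a point): Middle of the panel's left end, on its outer face at the height of the plate's underside (axes as seam_left). Its z in the frame of seam_left is the open seam: 4 mm when seated, 10 mm when the tongues have let go.
- lip_right (a point): The same on the panel's right end, to be compared with seam_right.
- pliers_blue: Loose pliers, 170 x 55 x 14 mm, lying on the desk to the left of the meter box; origin in the middle of the underside. To be left alone.
- tape_grey: Loose roll of grey tape, 62 mm across, 19 mm high, lying on the desk at the right, behind the wedge; origin in the middle of the underside. To be left alone.

How it is judged:
By the outcome, as a careful person would: the job done as asked, in the order asked, and still so for the second after the job is handed in, with the robot touching nothing.
It also fails if it takes over 70 s, if anything falls off the work surface, if the arm or the gripper's body presses on something with over 40 N, if the wrist force passes 120 N, or if a joint passes its speed limit or range.

## Robot

A 7-joint arm with a two-finger parallel gripper is mounted at the origin on a cart in front of the work surface, level with it; the furniture and walls round the work are solid. World frame = base frame: x ahead of the robot, y to its left, z up, the work surface at z = 0. Lengths are in m, angles in rad, forces in N, time in s.
With the tool pointing down it reaches from about 0.4 to 0.925 m from the base axis. Payload 4.1 kg.
Tool frame: the origin (TCP) lies where the fingers leave the gripper's body, on its centre line; the fingertips stand 73 mm ahead of it and the grasp point (between the pads) lies 54 mm ahead of it; z points along the fingers, y is the line along which they close (so a half turn about z gives the same grasp; the last joint's range is limited). The gripper opens to 85 mm and grips with 20 to 120 N. Pads are 22 mm wide; open, the fingers measure 114 mm over their backs; the gripper's body (76 mm by 85 mm) begins 54 mm behind the grasp point. The pads swing forward as they close: fully open they stand 13 mm farther back than shut.
Start: joints at [-1.261, 0.398, 0.045, 1.537, -0.019, 1.207, -0.051], TCP at [0.258, 0.596, 0.304] pointing down, gripper open.
Joint ranges: [-2.82, 2.82], [-0.49, 2.23], [-1.37, 1.46], [0, 2.46], [-1.36, 4.5], [0.23, 2], [-2.94, 2.94]. Speed limits (rad/s): [2.57, 2.57, 3.14, 3.14, 3.14, 3.14, 3.14].

## Interface

Orientations are given as a 3x3 rotation matrix whose columns are the frame's x, y, z axes.
In Python, from workcell import * gives the robot as it stands. The module is installed in compiled form; this text tells all that it offers.
- The arm moves only by the tool step_arm, never from a script. Its argument "motion" is a list that holds one entry, the list of rows, each a list of 6 numbers: the shift along the world's x, y, z in m, then the turn, a rotation vector about the world's x, y, z in degrees. In form: [[[tx, ty, tz, wx, wy, wz], ...]]. A call has 1 to 8 rows; each row shifts and turns the commanded pose from where the row before left it; what a row does not reach is not made up. A row lasts 1/8 s, in which the tool goes at most 62.5 mm and 10.7 degrees, less where a joint would pass 70% of its speed; a pose out of reach is approached as far as the arm can. A call with a gripper value outside its range is refused whole. "jaw" is the finger opening in m, from 0 to 0.0854, set as the call begins (left out, the last holds). The fingers move at their own pace and stop on an object; the grip force is fixed at half the most. Time passes only in rows, so rows that do not move let the fingers close. It gives the time, the measured TCP pose, the force, the opening and the grip force at its end, in the units of the state.
- sense(): the state, without advancing time (a new reading comes with each control period).
- get_image(name): name is "side" or "top" or "wrist"; returns a dict with "color" (400x640x3 uint8, red, green, blue), "range_z" (400x640 float32, m along the optical axis (not along the pixel's ray), 0 where there is no reading), "mtx" (3x3 intrinsics, pixels), "R" (3x3) and "t" (3): a world point X has camera coordinates R X + t. Camera axes: x right, y down, z forward; pixel columns grow to the right and rows downward; lengths in m; the calibration is good to about 2 mm. A picture is of the moment at which its call begins.
- hand_in(): hands the job in; it is judged then, once.
Trained networks look in a picture, given as the dict that the camera call returned (one of the last four; its "shot" number tells which), for a name from the list of things; names that differ only in an ending like _2 or _b are one class to them, and where a whole thing is asked for, a point or a joint stands for the part that bears it (a point fixed in the world has none). Each returns a list of dicts, best first, with "score" (0 to 1); they miss things now and then, are a little off and sometimes report something else, mostly with a low value. They report only what shows in the picture. A call takes as long as a camera call.
- silhouettes(label, picture): "pixels" (400x640 bool, what is visible of it) and "extent" ([left, top, right, bottom] in pixels, round what is visible of it).
The state is a dict: "clock": time; "joint_positions": joint angles; "dq": joint speeds; "effort": joint torques, N m; "tool_pos": TCP position; "tool_rot": TCP orientation; "force": force on the tool from outside, world axes, zero at the start; "torque": the same for the moment, N m; "finger_gap": finger opening in m; "grip_force": force on a finger pad.
Only numpy, scipy, OpenCV 4.12 (cv2) and the standard library are available. Lean on these libraries where they do the work, as an engineer would, in place of code of your own. Each camera call takes 0.05 s, during which the arm holds its last target. There are 200 camera calls.

## Working session

There is one attempt and no reset: what is moved stays moved. The work goes in short steps, Python scripts to look and compute and a tool call to move; the robot and the scene stay as the last step left them, time stands still between calls to the robot, and variables do not carry over. Pictures are saved under pics/ and viewed, at most 10 in all, crops included, and the job is handed in when it is done.

Besides the shell and the picture viewer there is one more tool, called after ">>>" as name([rows], argument=value, ...), one row to a line, values as JSON. step_arm: Moves the arm, as the interface text tells. Its arguments: {"type":"object","properties":{"motion":{"type":"array"},"jaw":{"type":"number"}},"required":["motion"]}

```bash
mkdir -p pics
cat > h.py <<'E'
from workcell import *
import numpy as np, cv2
def pts(im,mask=None):
    d=im["range_z"]; m=d>0
    if mask is not None: m=m&mask
    v,u=np.nonzero(m); z=d[v,u]; K=im["mtx"]
    c=np.stack([(u-K[0,2])*z/K[0,0],(v-K[1,2])*z/K[1,1],z],1)
    return (c-im["t"])@im["R"]   # R^T(c-t)
def save(n,im): cv2.imwrite("pics/"+n,im["color"][:,:,::-1])
E
python3 - <<'E'
from h import *
np.set_printoptions(precision=4,suppress=True)
s=sense();print(s["clock"],s["tool_pos"],s["tool_rot"])
for n in ["top","side"]:
    im=get_image(n); save(n+"0.png",im); print(n,im["mtx"][0,0],-im["R"].T@im["t"],im["R"][2])
    for l in ["wedge","panel","meter_box","pliers_blue","tape_grey","wedge_grip"]:
        r=silhouettes(l,im)
        for q in r[:2]:
            p=pts(im,q["pixels"]); print(l,round(q["score"],2),q["extent"],np.median(p,0),p.min(0),p.max(0))
E
```

```text
0.0 [0.2582 0.596  0.3029] [[-0.9176  0.3975 -0.0007]
 [ 0.3975  0.9176 -0.0018]
 [-0.0001 -0.002  -1.    ]]
top 478.82594244523017 [ 0.2304 -0.0764  1.2782] [ 0.2167  0.0024 -0.9762]
wedge 0.96 [421.0, 203.0, 442.2, 237.0] [ 0.4445 -0.3722  0.0127] [ 0.4023 -0.3949 -0.0036] [ 0.492  -0.3524  0.0654]
wedge 0.5 [233.1, 190.2, 277.7, 228.9] [0.4382 0.0558 0.0053] [ 0.4249  0.0314 -0.0031] [0.5345 0.1532 0.1089]
panel 0.58 [230.7, 185.3, 272.0, 224.7] [0.4716 0.0927 0.1137] [ 0.4276  0.0439 -0.0004] [0.5176 0.1567 0.1379]
panel 0.18 [420.4, 203.3, 440.3, 239.5] [ 0.4421 -0.3724  0.0131] [ 0.4023 -0.4025 -0.0036] [ 0.492  -0.3524  0.0654]
meter_box 0.66 [229.7, 184.0, 278.0, 230.1] [0.4439 0.0501 0.006 ] [ 0.4229  0.0286 -0.0031] [0.5352 0.1532 0.1259]
pliers_blue 0.66 [181.0, 185.6, 203.6, 247.3] [0.4632 0.2507 0.0115] [ 0.3804  0.2325 -0.0059] [0.547  0.2934 0.021 ]
tape_grey 0.25 [229.4, 184.2, 272.1, 226.6] [0.4717 0.0923 0.1134] [ 0.4276  0.0439 -0.0073] [0.5323 0.1675 0.1379]
wedge_grip 0.88 [418.8, 201.4, 438.7, 235.8] [ 0.4426 -0.3726  0.0132] [ 0.4036 -0.4025 -0.0038] [ 0.492  -0.3524  0.0654]
side 445.72567810648667 [-0.0323 -0.9251  0.8997] [ 0.4103  0.6585 -0.6309]
wedge 0.69 [359.9, 276.5, 390.2, 303.7] [ 0.4281 -0.3862  0.0159] [ 0.4008 -0.4004 -0.0024] [ 0.4904 -0.3504  0.0642]
panel 0.63 [269.5, 149.4, 307.7, 187.2] [0.4707 0.0863 0.1101] [ 0.4257  0.0398 -0.004 ] [0.596  0.2944 0.1364]
pliers_blue 0.68 [271.4, 163.5, 314.7, 207.4] [0.4671 0.0471 0.0349] [ 0.4223  0.0255 -0.0036] [0.554  0.1858 0.1222]
pliers_blue 0.65 [246.0, 166.4, 275.3, 178.2] [0.4278 0.263  0.0102] [0.383  0.2252 0.001 ] [0.4925 0.2867 0.0182]
tape_grey 0.89 [417.6, 259.9, 447.1, 286.2] [ 0.5964 -0.4276  0.0183] [ 0.5668 -0.4565 -0.0023] [ 0.6461 -0.3823  0.0409]
wedge_grip 0.82 [359.8, 277.8, 388.6, 304.5] [ 0.4278 -0.386   0.0154] [ 0.4008 -0.4031 -0.0024] [ 0.4921 -0.3484  0.0642]
```

```bash
python3 - <<'E'
import cv2,numpy as np
a=cv2.imread("pics/top0.png")[160:270,150:480];b=cv2.imread("pics/side0.png")[130:320,230:470]
a=cv2.resize(a,(790,263),interpolation=2);b=cv2.resize(b,(424,335),interpolation=2)
c=np.zeros((598,790,3),np.uint8);c[:263]=a;c[263:598,:424]=b
cv2.imwrite("pics/c0.png",c)
E
python3 - <<'E'
from h import *
np.set_printoptions(precision=4,suppress=True)
for n in ["top","side"]:
    im=get_image(n); P=pts(im)
    # panel top plane
    m=(abs(P[:,0]-.473)<.035)&(abs(P[:,1]-.097)<.04)&(P[:,2]>.07)
    Q=P[m]; 
    for _ in range(4):
        c=Q.mean(0); u,s,vt=np.linalg.svd(Q-c,full_matrices=False); nn=vt[2]*np.sign(vt[2][2]); Q=Q[abs((Q-c)@nn)<.004]
    print(n,c,nn,len(Q),np.degrees(np.arccos(nn[2])))
    w=P[(abs(P[:,0]-.445)<.06)&(abs(P[:,1]+.375)<.04)&(P[:,2]>.0)]
    f=w[w[:,2]>.05]; print("fin top",len(f),f.mean(0),f.min(0),f.max(0), cv2.minAreaRect((f[:,:2]*1000).astype(np.float32)))
    f=w[w[:,2]>.006]; print(cv2.minAreaRect((f[:,:2]*1000).astype(np.float32)))
E
```

```text
top [0.4727 0.097  0.114 ] [-0.5248 -0.0165  0.8511] 862 31.672860040876103
fin top 71 [ 0.4208 -0.3788  0.0589] [ 0.4061 -0.3894  0.0501] [ 0.4347 -0.3702  0.0651] ((420.9330139160156, -379.4247131347656), (29.466190338134766, 15.659893989562988), 11.48789119720459)
((445.28961181640625, -376.78424072265625), (76.26910400390625, 118.98831939697266), 89.9400863647461)
side [0.4722 0.0941 0.1134] [-0.5313 -0.0102  0.8471] 425 32.09745428635679
fin top 81 [ 0.4196 -0.3852  0.0586] [ 0.405  -0.3925  0.0514] [ 0.435  -0.3738  0.0642] ((420.2010803222656, -383.2901916503906), (29.79568862915039, 15.262911796569824), 11.197579383850098)
((445.2608642578125, -385.7155456542969), (119.2196273803711, 58.49293518066406), 0.1845286786556244)
```

View pics/c0.png

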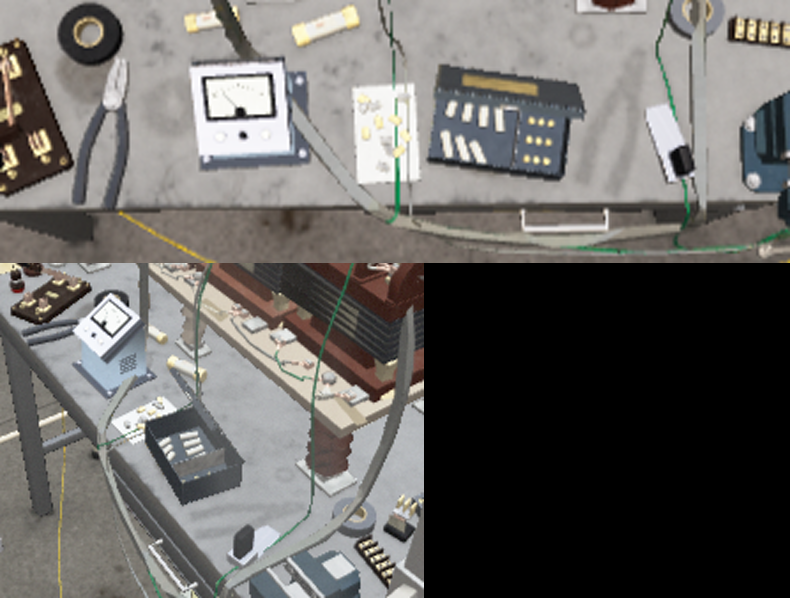

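The top view shows the meter box at about (100,45)/2.4 of the crop, and the wedge at right (670,145) with its fin nearest the robot and its blade pointing ahead. Grey and green cables hang nearby, so I'll check the heights around the path.

Run:
```python
from h import *
P=np.vstack([pts(get_image("top")),pts(get_image("side"))])
H=np.zeros((13,30))
for i in range(13):
    for j in range(30):
        m=(P[:,0]>.2+.04*i)&(P[:,0]<.24+.04*i)&(P[:,1]<.6-.04*j)&(P[:,1]>.56-.04*j)
        H[i,j]=P[m,2].max()*100 if m.any() else -99
print("y:",[int(58-4*j) for j in range(30)])
for i in range(12,-1,-1): print("%.2f"%(.22+.04*i)," ".join("%3d"%h for h in H[i]))
```

```text
y: [58, 54, 50, 46, 42, 38, 34, 30, 26, 22, 18, 14, 10, 6, 2, -2, -6, -10, -14, -18, -22, -26, -30, -34, -38, -42, -46, -50, -54, -58]
0.70 -99   0  39  39  39  39  39  39  39  39  39  39  39  39  37  39  39  39  39  39  39  40  39  39  39   0   4   4   0   0
0.66  26  -3  39  39  39  39  39  39  39  39  37  39  39  39  37  39  39  39  39  38  39  38  39  39  39  23   6   2   0   0
0.62  32  12  18  19  17  29  34  32  32  33  33  34  35  35  32  33  33  31  33  18  18  18  34  18  17  12   6   4   0   0
0.58  26  17  17  18  18  27  30  18  18  18  18  18  32  18  18  18  29  18  18  18  18  18  30  29  16   5   2   2   2   1
0.54  -1  17  17  16  15  22  22   2   2   1   0  11  28  11   1   0  21   6   6   5   0   0   0  22   9   2   0   2   2   1
0.50  -1   0   4   4   4   7   8   1   1   1   1  13  13  14   9   1   1  14  14  12  12  11   0   0   0   1   7   9   9   0
0.46  -1   0   0   5   5  11  12  11   1   1   1  12  12  12  10   1   1  14  14  15  14  14   0   1   2   1  10  10  10   0
0.42  -1   0   0   4   4  12  15  14   1   1   0   9   9   9   7   1   1   5   5   5   5   5   0   0   6   1  10  11  11   0
0.38  -1   0   0   0   0   1   1   1   1   1   0   0   0   0   0   1   1   0   0   0   0   0   0   0   1   1  10  10  10  -2
0.34  -1  -1 -71 -70 -71 -71 -70 -71 -71 -69 -69 -70 -70 -71 -70 -71  -1  -2  -4  -6  -8  -9  -9  -8  -4  -2  10  10  13 -23
0.30  51  -1 -71 -71 -71 -71 -70 -71 -71 -70 -71 -71 -70 -70 -71 -71 -70 -70 -71 -71 -71 -71 -71 -71 -70 -71   0   5  13 -71
0.26  51  51  30 -70 -71 -71 -70 -71 -71 -70 -71 -71 -71 -70 -71 -71 -70 -71 -71 -71 -71 -70 -70 -71 -71 -71 -71 -71 -70 -71
0.22  52  38 -71 -71 -71 -71 -70 -71 -70 -71 -71 -71 -71 -71 -71 -71 -70 -71 -71 -71 -71 -71 -71 -71 -71 -71 -70 -71 -71 -71
```

Run:
```python
import numpy as np
N=18
a=np.radians(np.linspace(66.6,-42,N+1)); s=np.linspace(0,1,N+1)
r=np.interp(s,[0,.35,.75,1],[.65,.47,.46,.56])
p=np.c_[r*np.cos(a),r*np.sin(a)]; d=np.round(np.diff(p,axis=0),3)
print(d.tolist(), p[0]+d.sum(0), np.hypot(*d.T).max())
```

```text
[[0.047, -0.055], [0.039, -0.058], [0.03, -0.06], [0.021, -0.061], [0.013, -0.061], [0.005, -0.059], [0.014, -0.049], [0.017, -0.046], [0.012, -0.048], [0.007, -0.049], [0.001, -0.049], [-0.004, -0.049], [-0.009, -0.048], [-0.003, -0.05], [0.003, -0.055], [-0.004, -0.057], [-0.012, -0.059], [-0.019, -0.059]] [ 0.41614613 -0.37545949] 0.07234638899074369
```

>>> step_arm([
  [[0.033, -0.045, 0, 0, 0, -7.6], [0.03, -0.046, 0, 0, 0, -7.6], [0.027, -0.047, 0, 0, 0, -7.6], [0.025, -0.048, 0, 0, 0, -7.6], [0.022, -0.048, 0, 0, 0, -7.6], [0.013, -0.061, 0, 0, 0, -7.6], [0.005, -0.059, 0, 0, 0, -7.6], [0.014, -0.049, 0, 0, 0, -7.6]],
])

```text
clock: 1.9
tool_pos: [0.4272, 0.191, 0.3042]
tool_rot: [[-0.096, 0.995, 0.0], [0.995, 0.096, 0.001], [0.001, 0.0, -1.0]]
force: [1.2, 0.2, -0.4]
finger_gap: 0.0855
grip_force: 0.0
```

>>> step_arm([
  [[0.017, -0.046, 0, 0, 0, -7.6], [0.012, -0.048, 0, 0, 0, -7.6], [0.007, -0.049, 0, 0, 0, -7.6], [0.001, -0.049, 0, 0, 0, -7.6], [-0.004, -0.049, 0, 0, 0, -7.6], [-0.009, -0.048, 0, 0, 0, -7.6], [-0.003, -0.05, 0, 0, 0, -7.6], [0.003, -0.055, 0, 0, 0, -7.6]],
])

```text
clock: 2.9
tool_pos: [0.4511, -0.2016, 0.3044]
tool_rot: [[0.821, 0.571, 0.002], [0.571, -0.821, 0.001], [0.002, -0.0, -1.0]]
force: [1.2, 0.1, -0.1]
finger_gap: 0.085
grip_force: 0.0
```

>>> step_arm([
  [[-0.004, -0.057, 0, 0, 0, -7.6], [-0.012, -0.059, 0, 0, 0, -7.6], [-0.019, -0.059, 0, 0, 0, -7.6], [0, 0, 0, 0, 0, 0], [0, 0, 0, 0, 0, 0]],
])

```text
clock: 3.52
tool_pos: [0.4165, -0.3751, 0.3038]
tool_rot: [[0.977, 0.211, 0.0], [0.211, -0.977, 0.001], [0.0, -0.001, -1.0]]
force: [0.0, 0.8, -0.1]
finger_gap: 0.0853
grip_force: 0.0
```

Run:
```python
from h import *
np.set_printoptions(precision=4,suppress=True)
s=sense();print(s["joint_positions"])
im=get_image("wrist");save("w1.png",im)
print(-im["R"].T@im["t"],im["R"][2])
P=pts(im)
for l in ["wedge","wedge_grip"]:
    for q in silhouettes(l,im)[:1]: print(l,q["score"],q["extent"])
w=P[(abs(P[:,0]-.445)<.07)&(abs(P[:,1]+.375)<.05)]
for lo,hi in [(.055,.07),(.007,.02)]:
    f=w[(w[:,2]>lo)&(w[:,2]<hi)]; print(len(f),np.median(f,0),cv2.minAreaRect((f[:,:2]*1000).astype(np.float32)))
fi=w[(w[:,2]>.055)]; c=fi.mean(0); u,sv,vt=np.linalg.svd((fi-c)[:,:2],full_matrices=False); print(c,vt[0],np.degrees(np.arctan(vt[0][1]/vt[0][0])))
```

```text
[-0.0893  0.3635  0.9538  1.7714 -0.3206  1.1732 -0.3976]
[ 0.4978 -0.3582  0.3735] [-0.3168 -0.0682 -0.946 ]
wedge 0.55 [302.3, 101.2, 335.5, 193.9]
wedge_grip 0.95 [305.0, 101.3, 332.0, 189.0]
407 [ 0.4209 -0.3817  0.0598] ((420.3148193359375, -381.9634704589844), (29.403066635131836, 13.07266616821289), 12.240548133850098)
2921 [ 0.449  -0.4047  0.0107] ((447.1964416503906, -386.72149658203125), (63.52208709716797, 138.26296997070312), 87.33256530761719)
[ 0.4268 -0.3743  0.2887] [ 0.2167 -0.9762] -77.4870137366119
```

View pics/w1.png

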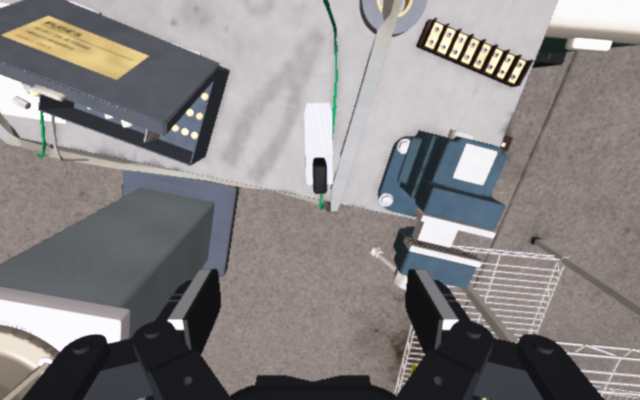

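The wrist view shows the wedge at (320,150), its black fin at (320,175) and the blade upward, already aligned with the tool. A cable lies just to its right. I descend with the jaw part open.

>>> step_arm([
  [[0.004, -0.006, -0.04, 0, 0, 0], [0, 0, -0.05, 0, 0, 0], [0, 0, -0.05, 0, 0, 0], [0, 0, -0.035, 0, 0, 0], [0, 0, -0.02, 0, 0, 0], [0, 0, -0.013, 0, 0, 0], [0, 0, 0, 0, 0, 0]],
], jaw=0.045)

```text
clock: 4.55
tool_pos: [0.4207, -0.3814, 0.096]
tool_rot: [[0.977, 0.212, 0.0], [0.212, -0.977, -0.0], [0.0, 0.0, -1.0]]
force: [0.8, -0.2, 0.9]
finger_gap: 0.0449
grip_force: 0.0
```

>>> step_arm([
  [[0, 0, 0, 0, 0, 0], [0, 0, 0, 0, 0, 0], [0, 0, 0, 0, 0, 0], [0, 0, 0, 0, 0, 0], [0, 0, 0, 0, 0, 0], [0, 0, 0, 0, 0, 0]],
], jaw=0.0)

```text
clock: 5.3
tool_pos: [0.4209, -0.3821, 0.0971]
tool_rot: [[0.978, 0.211, 0.002], [0.211, -0.978, -0.001], [0.001, 0.001, -1.0]]
force: [-0.3, 0.8, 6.0]
finger_gap: 0.0129
grip_force: 59.3
```

>>> step_arm([
  [[0, 0, 0.03, 0, 0, 0], [0, 0, 0.05, 0, 0, 0], [0, 0, 0.055, 0, 0, 0], [0, 0, 0.05, 0, 0, 0]],
])

```text
clock: 5.8
tool_pos: [0.42, -0.3813, 0.2825]
tool_rot: [[0.978, 0.211, -0.0], [0.211, -0.978, 0.0], [0.0, -0.0, -1.0]]
force: [1.4, 0.7, -1.8]
finger_gap: 0.0132
grip_force: 58.6
```

>>> step_arm([
  [[0, 0.02, 0, 0, 0, 9.9], [-0.002, 0.045, 0, 0, 0, 9.9], [-0.002, 0.045, 0, 0, 0, 9.9], [-0.002, 0.045, 0, 0, 0, 9.9], [-0.002, 0.045, 0, 0, 0, 9.9], [-0.002, 0.045, 0, 0, 0, 9.9], [-0.002, 0.045, 0, 0, 0, 9.9], [0, 0.028, 0, 0, 0, 9.9]],
])

```text
clock: 6.8
tool_pos: [0.4075, -0.0614, 0.2807]
tool_rot: [[-0.032, 0.999, -0.0], [0.999, 0.032, 0.001], [0.001, -0.0, -1.0]]
force: [0.9, -0.5, -1.6]
finger_gap: 0.0133
grip_force: 58.8
```

>>> step_arm([
  [[0, 0, -0.01, 0, -10, 0], [0, 0, -0.02, 0, -10, 0], [0, 0, -0.02, 0, -10, 0], [0, 0, -0.01, 0, 0, 0], [0, 0, 0, 0, 0, 0], [0, 0, 0, 0, 0, 0]],
])

```text
clock: 7.55
tool_pos: [0.4092, -0.064, 0.2216]
tool_rot: [[-0.02, 0.867, 0.498], [1.0, 0.024, -0.0], [-0.012, 0.497, -0.867]]
force: [-0.0, 0.3, -1.7]
finger_gap: 0.0131
grip_force: 62.9
```

Run:
```python
from h import *
np.set_printoptions(precision=4,suppress=True)
s=sense();print(s["joint_positions"],s["tool_pos"],s["tool_rot"])
im=get_image("wrist");save("w2.png",im);np.savez("w2.npz",**{k:im[k] for k in ["color","range_z","mtx","R","t"]})
for l in ["panel","wedge","meter_box"]:
    for q in silhouettes(l,im)[:1]: print(l,q["score"],q["extent"])
```

```text
[-0.4109 -0.1722  0.4449  2.4577  0.1592  0.3222 -0.0664] [ 0.4092 -0.064   0.2216] [[-0.0203  0.8672  0.4975]
 [ 0.9997  0.0235 -0.0002]
 [-0.0119  0.4974 -0.8674]]
panel 0.63 [221.7, 1.6, 405.8, 48.7]
wedge 0.68 [281.0, 120.1, 344.6, 346.0]
meter_box 0.78 [184.7, 0.0, 390.4, 78.3]
```

View pics/w2.png

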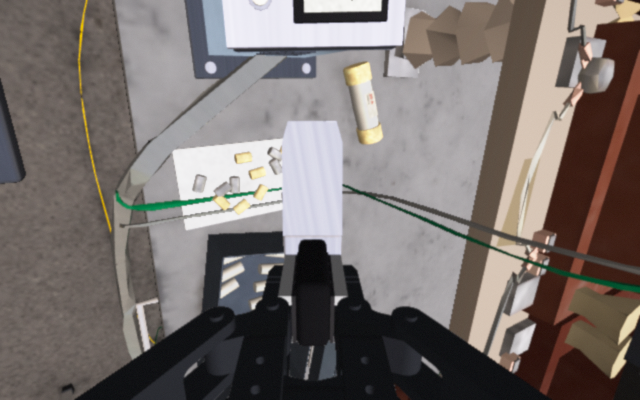

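The picture shows the held wedge at cols 283–342, tip at row 121, and the panel's right end edge along row ~47 (cols 225–402). I'll measure both from depth.

```bash
cat >> h.py <<'E'
def plane(Q,tol=.003):
    for _ in range(5):
        c=Q.mean(0); vt=np.linalg.svd(Q-c,full_matrices=False)[2]; n=vt[2]*np.sign(vt[2][2]); Q=Q[abs((Q-c)@n)<tol]
    return c,n,Q
E
python3 - <<'E'
from h import *
np.set_printoptions(precision=4,suppress=True)
im=dict(np.load("w2.npz")); s=sense(); R=s["tool_rot"];p=s["tool_pos"]
full=lambda a,b,c,d:(np.indices((400,640))[0]>=b)&(np.indices((400,640))[0]<d)&(np.indices((400,640))[1]>=a)&(np.indices((400,640))[1]<c)
W=(pts(im,full(283,115,343,250))-p)@R
W=W[(W[:,2]>.06)&(W[:,2]<.115)]
print("wedge tool: x",np.percentile(W[:,0],[1,99,100]),"y",np.percentile(W[:,1],[1,50,99]),"z",np.percentile(W[:,2],[1,50,99]))
for x in [.02,.03,.04,.05,.06,.068]:
    m=abs(W[:,0]-x)<.003; print(x,np.median(W[m,1]),np.median(W[m,2]),W[m,1].min(),W[m,1].max())
P=pts(im,full(230,0,400,60)); 
Q=P[(P[:,2]>.08)&(P[:,2]<.16)&(P[:,1]>.03)]
c,n,Q=plane(Q); print("panel",c,n,len(Q),"tilt",np.degrees(np.arccos(n[2])))
n0=n
ex=np.cross([0,1,0],n0)
print(np.percentile(Q,[0,1,99,100],axis=0))
# edge end: per column lowest row on the panel
S=(Q-c)
import itertools
y=[];x=[]
for xx in np.arange(.43,.515,.006):
    m=abs(Q[:,0]-xx)<.003
    if m.sum()>10: x.append(xx); y.append(np.percentile(Q[m,1],1))
print(np.c_[x,y],np.polyfit(x,y,1))
E
```

```text
wedge tool: x [0.0077 0.0688 0.0693] y [-0.0159 -0.0015  0.013 ] z [0.0704 0.0872 0.0953]
0.02 -0.001543222789756554 0.08259507378922643 -0.01624274725092639 0.013145166014169839
0.03 -0.001538686324686062 0.08512383740594977 -0.016149059636174058 0.013058174140444018
0.04 -0.0015268340297649222 0.08759453162469337 -0.01609394900250532 0.013109877049892794
0.05 -0.0015235574207747133 0.09017025027359842 -0.01599985160778532 0.013436440223005107
0.06 -0.0015161922318698456 0.09270702898540144 -0.015921149191807284 0.013438736107651079
0.068 -0.001515397750934532 0.0944854636518982 -0.014834132428030508 0.011313186478024255
panel [0.4708 0.0552 0.1115] [-0.4915 -0.2155  0.8438] 5965 tilt 32.45712069714153
[[0.4305 0.0412 0.0839]
 [0.4319 0.0441 0.0876]
 [0.5091 0.0645 0.1325]
 [0.513  0.0654 0.1339]]
[[0.43   0.0422]
 [0.436  0.0414]
 [0.442  0.0449]
 [0.448  0.045 ]
 [0.454  0.0431]
 [0.46   0.0426]
 [0.466  0.046 ]
 [0.472  0.0461]
 [0.478  0.0448]
 [0.484  0.0437]
 [0.49   0.0459]
 [0.496  0.0472]
 [0.502  0.0447]
 [0.508  0.0448]] [0.0394 0.026 ]
```

>>> step_arm([
  [[0.011, 0.015, 0.006, -5, -0.1, 8.66], [0.011, 0.015, 0.006, -5, -0.1, 8.66], [0, 0.017, 0, -5, -0.1, 8.66], [0, 0.017, 0, -5, -0.1, 8.66], [0, 0.017, 0, -5, -0.1, 8.66], [0, 0.017, 0, -5, -0.1, 8.66], [0, 0.017, 0, -5, -0.1, 8.66], [0, 0.017, 0, -5, -0.1, 8.66]],
])

```text
clock: 8.75
tool_pos: [0.4317, 0.0691, 0.234]
tool_rot: [[-0.853, 0.12, 0.508], [0.144, 0.99, 0.008], [-0.502, 0.08, -0.861]]
force: [-0.2, -0.3, -2.1]
finger_gap: 0.0133
grip_force: 62.7
```

```bash
python3 -c "
from h import *
print(sense()['joint_positions'].round(2) if hasattr(sense()['joint_positions'],'round') else sense()['joint_positions'])"
```

```text
[-0.66 -0.13  0.27  2.41  0.56  0.41  0.58]
```

>>> step_arm([
  [[0, 0.017, 0, -5, -0.1, 8.66], [0, 0.017, 0, -5, -0.1, 8.66], [0, 0.017, 0, -5, -0.1, 8.66], [0, 0.017, 0, -5, -0.1, 8.66], [0, 0.017, 0, -5, -0.1, 8.66], [0, 0.017, 0, -5, -0.1, 8.66], [0, 0.017, 0, -5, -0.1, 8.66], [0, 0.017, 0, -5, -0.1, 8.66]],
])

```text
clock: 9.75
tool_pos: [0.4316, 0.2053, 0.2341]
tool_rot: [[-0.261, -0.823, 0.504], [-0.949, 0.314, 0.02], [-0.174, -0.473, -0.863]]
force: [-0.4, -0.2, -1.1]
finger_gap: 0.013
grip_force: 62.7
```

>>> step_arm([
  [[0, 0.017, 0, -5, -0.1, 8.66], [0, 0.017, 0, -5, -0.1, 8.66], [0, 0, 0, 0, 0, 0], [0, 0, 0, 0, 0, 0]],
])

```text
clock: 10.25
tool_pos: [0.4316, 0.2375, 0.2337]
tool_rot: [[0.028, -0.865, 0.501], [-1.0, -0.021, 0.019], [-0.006, -0.501, -0.865]]
force: [0.2, 0.6, -2.0]
finger_gap: 0.0135
grip_force: 62.8
```

```bash
cat >> h.py <<'E'
from scipy.spatial.transform import Rotation as Ro
PSI=np.radians(1.5); CB=np.array([.478,.0925,.100])
TIP,SOLE=.0695,.0972
def frame(side,psi=None):
    a=PSI if psi is None else psi
    Y=np.array([-np.sin(a),np.cos(a),0]); n=np.array([-.5*np.cos(a),-.5*np.sin(a),np.sqrt(.75)])
    x=-Y if side=="L" else Y
    return x,n
def target(side,depth,h):
    x,n=frame(side)
    Rt=np.c_[x,np.cross(-n,x),-n]
    p=CB-.048*x+h*n+depth*x-TIP*x+SOLE*n
    return p,Rt
def delta(side,depth,h):
    s=sense();p,Rt=target(side,depth,h)
    print("dpos mm",((p-s["tool_pos"])*1000).round(1),"rot deg",np.degrees(Ro.from_matrix(Rt@s["tool_rot"].T).as_rotvec()).round(2),"x dir",frame(side)[0].round(3),"n",frame(side)[1].round(3))
def where(side):
    s=sense();x,n=frame(side);e=s["tool_pos"]+s["tool_rot"]@[TIP,0,SOLE]-(CB-.048*x)
    print(side,"depth %.1f h %.1f lat %.1f"%tuple(1000*np.array([e@x,e@n,e@np.cross(n,x)])),"F in(x,n)",(s["force"]@x).round(1),(s["force"]@n).round(1),"q",np.array(s["joint_positions"]).round(2),"t",round(s["clock"],2))
E
python3 - <<'E'
from h import *
np.set_printoptions(precision=4,suppress=True)
where("L"); delta("L",-.03,.0015)
im=get_image("wrist");save("w3.png",im);np.savez("w3.npz",**{k:im[k] for k in ["color","range_z","mtx","R","t"]})
E
```

```text
L depth -29.2 h 39.5 lat 30.0 F in(x,n) -0.6 -1.8 q [-0.91  0.03  0.14  2.26  0.69  0.55  1.85] t 10.25
dpos mm [ -6.8   1.1 -48.2] rot deg [-0.32  0.06 -0.11] x dir [ 0.026 -1.    -0.   ] n [-0.5   -0.013  0.866]
```

View pics/w3.png

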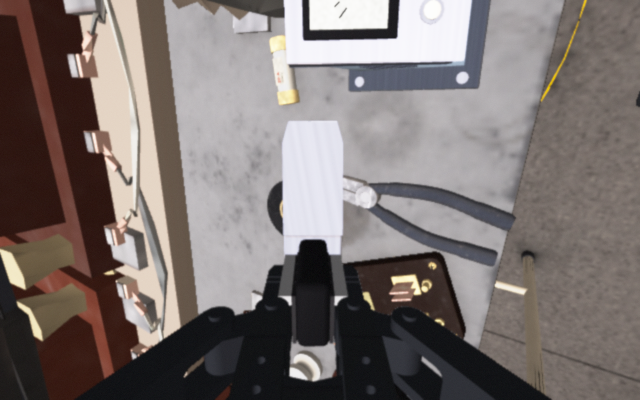

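The picture shows the wedge held straight (tip at row 121) and the panel's left end edge along row ~64 (cols 287–470). Measuring that edge.

Run:
```python
from h import *
np.set_printoptions(precision=4,suppress=True)
for f,side in (("w2.npz","R"),("w3.npz","L")):
    im=dict(np.load(f)); P=pts(im); x,n=frame(side); l=np.cross(n,x)
    E=P-(CB-.048*x); q=np.c_[E@x,E@l,E@n]*1000
    q=q[(abs(q[:,1])<60)&(q[:,0]>-15)&(q[:,0]<60)&(abs(q[:,2])<40)]
    t=q[(q[:,2]>6)&(q[:,2]<22)]
    top=t[(t[:,0]>3)]
    print(side,"n-height pcts",np.percentile(top[:,2],[5,25,50,75,95]),"lat",np.percentile(top[:,1],[.5,99.5]))
    for a in range(-40,41,20):
        m=(abs(t[:,1]-a)<8)&(t[:,2]>9.5); print(a,"first x",np.percentile(t[m,0],[0,1,3]) if m.any() else None, "h", np.median(t[m,2]) if m.any() else None)
```

```text
R n-height pcts [12.1938 12.983  13.6873 15.0479 16.3248] lat [-44.7003  50.3874]
-40 first x [-0.6249 -0.4319 -0.1795] h 13.314339112858315
-20 first x [-0.9867 -0.6649 -0.2211] h 14.249860134188289
0 first x [-1.2823 -1.1004 -0.6955] h 14.317941091187766
20 first x [-1.7183 -1.5049 -1.128 ] h 13.27805018614031
40 first x [-2.0997 -1.7555 -1.333 ] h 13.230079906248427
L n-height pcts [12.9308 13.7986 14.5767 15.9619 17.1034] lat [-51.4151  43.5823]
-40 first x [1.71   2.0771 2.6011] h 14.000513737055341
-20 first x [1.4006 1.6857 2.1835] h 14.069378209947102
0 first x [1.0979 1.2839 2.022 ] h 15.772649037322548
20 first x [0.6468 0.94   1.6287] h 15.746382694490688
40 first x [0.4125 0.7258 1.2491] h 14.11254673907364
```

```bash
sed -i 's/PSI=.*/PSI=np.radians(2.4); CB=np.array([.4748,.0913,.100])/' h.py
python3 - <<'E'
from h import *
where("L"); delta("L",-.015,.0018)
E
```

```text
L depth -29.9 h 37.3 lat 33.9 F in(x,n) -0.2 -1.4 q [-0.91  0.03  0.14  2.26  0.69  0.55  1.85] t 10.3
dpos mm [-11.8 -15.7 -48. ] rot deg [-0.31  0.06  0.79] x dir [ 0.042 -0.999 -0.   ] n [-0.5   -0.021  0.866]
```

>>> step_arm([
  [[-0.004, -0.001, -0.02, -0.15, 0, 0.4], [-0.005, -0.005, -0.02, -0.15, 0, 0.4], [-0.003, -0.01, -0.008, 0, 0, 0], [0, 0, 0, 0, 0, 0], [0, 0, 0, 0, 0, 0]],
])

```text
clock: 10.92
tool_pos: [0.4204, 0.2226, 0.1869]
tool_rot: [[0.044, -0.864, 0.502], [-0.999, -0.038, 0.024], [-0.001, -0.503, -0.865]]
force: [0.5, -0.3, -1.2]
finger_gap: 0.0134
grip_force: 62.8
```

Run:
```python
from h import *
where("L"); delta("L",0.004,.0018)
im=get_image("side"); c=im["color"][130:230,230:350,::-1]; cv2.imwrite("pics/s4.png",cv2.resize(c,(720,600),interpolation=cv2.INTER_CUBIC))
```

```text
L depth -16.2 h 2.3 lat 1.5 F in(x,n) 0.3 -1.3 q [-0.91  0.09  0.16  2.35  0.85  0.43  1.69] t 10.93
dpos mm [  0.2 -19.9  -1.2] rot deg [-0.09  0.16 -0.14] x dir [ 0.042 -0.999 -0.   ] n [-0.5   -0.021  0.866]
```

>>> step_arm([
  [[0, -0.007, -0.0005, 0, 0, 0], [0.0003, -0.007, 0, 0, 0, 0], [0.0003, -0.004, 0, 0, 0, 0], [0, 0, 0, 0, 0, 0]],
])

```text
clock: 11.48
tool_pos: [0.4204, 0.2037, 0.1854]
tool_rot: [[0.044, -0.864, 0.501], [-0.999, -0.038, 0.022], [0.0, -0.501, -0.865]]
force: [0.1, 0.2, -1.2]
finger_gap: 0.0134
grip_force: 62.8
```

>>> step_arm([
  [[0.0001, -0.002, 0, 0, 0, 0], [0.0001, -0.002, 0, 0, 0, 0], [0.0001, -0.002, 0, 0, 0, 0], [0, 0, 0, 0, 0, 0]],
])

```text
clock: 11.98
tool_pos: [0.4208, 0.1995, 0.1857]
tool_rot: [[0.047, -0.864, 0.501], [-0.999, -0.04, 0.025], [-0.002, -0.502, -0.865]]
force: [2.0, 4.4, -5.6]
finger_gap: 0.0129
grip_force: 62.2
```

```bash
python3 -c "
from h import *
where('L')"
```

```text
L depth 6.7 h 1.4 lat 0.5 F in(x,n) -4.4 -6.0 q [-0.88  0.06  0.18  2.37  0.85  0.4   1.73] t 11.97
```

>>> step_arm([
  [[0.0001, -0.0025, 0, 0, 0, 0], [0.0001, -0.0025, 0, 0, 0, 0], [0.0001, -0.0025, 0, 0, 0, 0], [0.0001, -0.0025, 0, 0, 0, 0]],
])

```text
clock: 12.48
tool_pos: [0.4213, 0.1907, 0.1859]
tool_rot: [[0.049, -0.864, 0.502], [-0.999, -0.04, 0.028], [-0.004, -0.502, -0.865]]
force: [3.0, 6.2, -7.9]
finger_gap: 0.0134
grip_force: 62.0
```

```bash
python3 -c "
from h import *
where('L')"
```

```text
L depth 15.3 h 1.4 lat 0.8 F in(x,n) -6.0 -8.5 q [-0.87  0.06  0.18  2.38  0.85  0.39  1.75] t 12.47
```

>>> step_arm([
  [[0.0001, -0.0025, 0, 0, 0, 0], [0.0001, -0.0025, 0, 0, 0, 0], [0.0001, -0.0025, 0, 0, 0, 0], [0.0001, -0.0025, 0, 0, 0, 0], [0.0001, -0.002, 0, 0, 0, 0], [0, 0, 0, 0, 0, 0]],
])

```text
clock: 13.22
tool_pos: [0.4218, 0.1778, 0.1858]
tool_rot: [[0.048, -0.864, 0.502], [-0.999, -0.04, 0.026], [-0.002, -0.502, -0.865]]
force: [2.5, 5.5, -5.9]
finger_gap: 0.013
grip_force: 62.0
```

```bash
cat >> h.py <<'E'
def panelh(save_as=None):
    # panel height (n) above seam at its ends from top & side depth (plate approx +12 seated)
    x,n=frame("L"); l=np.cross(n,x)
    for nm in ("top","side"):
        im=get_image(nm); E=pts(im)-CB; q=np.c_[-(E@x),E@l,E@n]*1000
        m=(abs(q[:,1])<38)&(abs(q[:,0])<44)&(q[:,2]>5)&(q[:,2]<40); q=q[m]
        A=np.c_[np.ones(len(q)),q[:,0],q[:,1]]
        k=np.ones(len(q),bool)
        for _ in range(5):
            b=np.linalg.lstsq(A[k],q[k,2],rcond=None)[0]; k=abs(A@b-q[:,2])<3
        print(nm,"top at L %.1f mid %.1f R %.1f"%(b[0]+48*b[1],b[0],b[0]-48*b[1]),k.sum())
E
python3 -c "
from h import *
where('L');panelh()"
```

```text
L depth 28.3 h 1.5 lat 0.7 F in(x,n) -5.4 -6.5 q [-0.85  0.04  0.2   2.4   0.85  0.38  1.78] t 13.22
top top at L 19.0 mid 15.4 R 11.9 808
side top at L 19.2 mid 15.7 R 12.3 420
```

>>> step_arm([
  [[-0.0004, 0.01, 0, 0, 0, 0], [-0.0005, 0.013, 0, 0, 0, 0], [-0.0005, 0.013, 0, 0, 0, 0], [-0.0005, 0.013, 0, 0, 0, 0], [0.005, 0, 0.025, 0, 0, 0], [0.005, 0, 0.025, 0, 0, 0]],
])

```text
clock: 14.08
tool_pos: [0.4294, 0.2259, 0.2357]
tool_rot: [[0.046, -0.865, 0.5], [-0.999, -0.04, 0.022], [0.001, -0.5, -0.866]]
force: [0.6, -0.3, -1.2]
finger_gap: 0.0132
grip_force: 62.7
```

>>> step_arm([
  [[0.0006, -0.015, 0, 5, 0.2, -8.66], [0.0006, -0.015, 0, 5, 0.2, -8.66], [0.0006, -0.015, 0, 5, 0.2, -8.66], [0.0006, -0.015, 0, 5, 0.2, -8.66], [0.0006, -0.015, 0, 5, 0.2, -8.66], [0.0006, -0.015, 0, 5, 0.2, -8.66], [0.0006, -0.015, 0, 5, 0.2, -8.66], [0.0006, -0.015, 0, 5, 0.2, -8.66]],
])

```text
clock: 15.08
tool_pos: [0.4344, 0.1051, 0.2354]
tool_rot: [[-0.845, -0.188, 0.501], [-0.206, 0.978, 0.019], [-0.494, -0.088, -0.865]]
force: [0.5, -0.1, -1.5]
finger_gap: 0.0132
grip_force: 62.9
```

>>> step_arm([
  [[0.0006, -0.015, 0, 5, 0.2, -8.66], [0.0006, -0.015, 0, 5, 0.2, -8.66], [0.0006, -0.015, 0, 5, 0.2, -8.66], [0.0006, -0.015, 0, 5, 0.2, -8.66], [0.0006, -0.015, 0, 5, 0.2, -8.66], [0.0006, -0.015, 0, 5, 0.2, -8.66], [0.0006, -0.015, 0, 5, 0.2, -8.66], [0.0006, -0.015, 0, 5, 0.2, -8.66]],
])

```text
clock: 16.08
tool_pos: [0.4391, -0.0149, 0.2353]
tool_rot: [[-0.332, 0.801, 0.498], [0.928, 0.373, 0.017], [-0.172, 0.468, -0.867]]
force: [0.2, -0.3, -1.6]
finger_gap: 0.0131
grip_force: 62.8
```

>>> step_arm([
  [[0.0006, -0.015, 0, 5, 0.2, -8.66], [0.0006, -0.015, 0, 5, 0.2, -8.66], [0, 0, 0, 0, 0, 0], [0, 0, 0, 0, 0, 0]],
])

```text
clock: 16.58
tool_pos: [0.4404, -0.044, 0.2353]
tool_rot: [[-0.045, 0.866, 0.498], [0.999, 0.042, 0.018], [-0.005, 0.499, -0.867]]
force: [-0.1, 0.7, -1.4]
finger_gap: 0.0132
grip_force: 62.8
```

```bash
python3 -c "
from h import *
where('R');delta('R',-.015,.0018);panelh()
im=get_image('wrist');p=pts(im);s=sense();W=(p-s['tool_pos'])@s['tool_rot']
W=W[(W[:,2]>.06)&(W[:,2]<.115)&(abs(W[:,1])<.02)&(W[:,0]<.08)&(W[:,0]>.01)]
print('wedge',np.percentile(W[:,0],[99,100]).round(4),[(np.median(W[abs(W[:,0]-x)<.003,1]).round(4),np.median(W[abs(W[:,0]-x)<.003,2]).round(4)) for x in (.03,.05,.065)])
"
```

```text
R depth -16.6 h 39.8 lat -32.5 F in(x,n) 0.7 -1.2 q [-0.44 -0.13  0.43  2.39  0.1   0.35 -0.04] t 16.57
dpos mm [ -9.5   0.9 -49.6] rot deg [ 0.3  -0.08 -0.19] x dir [-0.042  0.999  0.   ] n [-0.5   -0.021  0.866]
top top at L 18.5 mid 15.3 R 12.1 811
side top at L 18.9 mid 15.4 R 11.9 173
wedge [0.0694 0.07  ] [(np.float64(-0.0008), np.float64(0.0849)), (np.float64(-0.0008), np.float64(0.0899)), (np.float64(-0.0009), np.float64(0.0937))]
```

>>> step_arm([
  [[-0.003, -0.004, -0.02, 0.3, 0, -0.2], [-0.004, 0, -0.02, 0, 0, 0], [-0.003, 0.005, -0.0095, 0, 0, 0], [0, 0, 0, 0, 0, 0], [0, 0, 0, 0, 0, 0]],
])

```text
clock: 17.35
tool_pos: [0.4326, -0.0445, 0.195]
tool_rot: [[-0.041, 0.868, 0.494], [0.999, 0.035, 0.021], [0.001, 0.495, -0.869]]
force: [0.0, -0.0, -1.4]
finger_gap: 0.0134
grip_force: 62.8
```

```bash
python3 -c "
from h import *
where('R');delta('R',.001,.0018)"
```

```text
R depth -16.4 h 9.1 lat -5.6 F in(x,n) -0.0 -1.2 q [-0.77 -0.08  0.78  2.45  0.11  0.23 -0.04] t 17.35
dpos mm [-2.4 17.3 -9.3] rot deg [-0.06 -0.35  0.07] x dir [-0.042  0.999  0.   ] n [-0.5   -0.021  0.866]
```

The right-end pose runs into joint limits (q4, q6). I'll use a 2° smaller tilt and go slightly up-slope of the middle there.

```bash
cat >> h.py <<'E'
def delta2(side,depth,h,up,roll):
    # blade `up` mm-in-m up-slope; tool rolled about box y by roll deg (less tilt), sole kept at tip centre
    s=sense();p,Rt=target(side,depth,h); x,n=frame(side); Y=x if side=="R" else -x
    u=np.cross(Y,n); Q=Ro.from_rotvec(np.radians(roll)*Y).as_matrix()
    piv=CB-.048*x+h*n+depth*x+up*u
    Rt=Q@Rt; p=piv-Rt@np.array([TIP,0,SOLE])
    print("dpos mm",((p-s["tool_pos"])*1000).round(1),"rot",np.degrees(Ro.from_matrix(Rt@s["tool_rot"].T).as_rotvec()).round(2),p.round(4))
E
python3 -c "
from h import *
print(np.cross(frame('R')[0],frame('R')[1]))
delta2('R',-.016,.002,.008,2)"
```

```text
[0.86526575 0.03626538 0.5       ]
dpos mm [ 8.1  0.8 -3.5] rot [-0.14  1.65  0.07] [ 0.4407 -0.0437  0.1916]
```

>>> step_arm([
  [[0.005, 0.0005, 0, -0.15, 1.65, 0.1], [0.003, 0.0005, -0.0035, 0, 0, 0], [0, 0, 0, 0, 0, 0], [0, 0, 0, 0, 0, 0]],
])

```text
clock: 17.85
tool_pos: [0.44, -0.0449, 0.1911]
tool_rot: [[-0.039, 0.883, 0.468], [0.999, 0.035, 0.018], [-0.0, 0.469, -0.883]]
force: [0.0, -1.1, -1.9]
finger_gap: 0.0129
grip_force: 62.9
```

```bash
python3 -c "
from h import *
where('R');delta2('R',.001,.0018,.008,2)"
```

```text
R depth -17.2 h 1.9 lat -7.2 F in(x,n) -1.1 -1.6 q [-0.83 -0.04  0.85  2.43 -0.01  0.25  0.07] t 17.85
dpos mm [ 0.1 18.1  0.2] rot [ 0.01 -0.06  0.15] [ 0.4401 -0.0268  0.1914]
```

>>> step_arm([
  [[-0.0002, 0.007, 0, 0, 0, 0.1], [-0.0003, 0.007, 0, 0, 0, 0], [-0.0002, 0.005, 0, 0, 0, 0], [-0.0001, 0.002, 0, 0, 0, 0], [-0.0001, 0.002, 0, 0, 0, 0], [0, 0, 0, 0, 0, 0]],
])

```text
clock: 18.6
tool_pos: [0.4389, -0.0227, 0.1908]
tool_rot: [[-0.04, 0.883, 0.468], [0.999, 0.036, 0.018], [-0.001, 0.468, -0.884]]
force: [3.8, -4.0, -6.9]
finger_gap: 0.0134
grip_force: 61.9
```

```bash
python3 -c "
from h import *
where('R')"
```

```text
R depth 5.0 h 1.7 lat -6.7 F in(x,n) -4.1 -7.8 q [-0.81 -0.04  0.76  2.43  0.13  0.25 -0.13] t 18.6
```

>>> step_arm([
  [[-0.0001, 0.0025, 0, 0, 0, 0], [-0.0001, 0.0025, 0, 0, 0, 0], [-0.0001, 0.0025, 0, 0, 0, 0], [-0.0001, 0.0025, 0, 0, 0, 0]],
])

```text
clock: 19.1
tool_pos: [0.4383, -0.0131, 0.1906]
tool_rot: [[-0.039, 0.883, 0.467], [0.999, 0.035, 0.017], [-0.001, 0.467, -0.884]]
force: [3.5, -5.0, -6.7]
finger_gap: 0.0133
grip_force: 61.8
```

```bash
python3 -c "
from h import *
where('R')"
```

```text
R depth 14.5 h 1.6 lat -6.4 F in(x,n) -5.2 -7.5 q [-0.81 -0.04  0.72  2.44  0.19  0.26 -0.21] t 19.1
```

>>> step_arm([
  [[0, 0.0025, 0, 0, 0, 0], [0, 0.0025, 0, 0, 0, 0], [0, 0.0025, 0, 0, 0, 0], [0, 0.0025, 0, 0, 0, 0], [0, 0.0025, 0, 0, 0, 0], [0, 0.001, 0, 0, 0, 0], [0, 0, 0, 0, 0, 0]],
])

```text
clock: 19.98
tool_pos: [0.4387, 0.002, 0.191]
tool_rot: [[-0.042, 0.883, 0.468], [0.999, 0.037, 0.02], [0.0, 0.468, -0.884]]
force: [-0.2, 0.5, -2.4]
finger_gap: 0.0134
grip_force: 62.6
```

```bash
python3 -c "
from h import *
where('R');panelh()"
```

```text
R depth 29.8 h 1.6 lat -7.5 F in(x,n) 0.5 -2.0 q [-0.81 -0.04  0.68  2.44  0.26  0.26 -0.32] t 19.98
top top at L 17.4 mid 18.3 R 19.2 786
side top at L 16.8 mid 18.6 R 20.3 54
```

>>> step_arm([
  [[0.0004, -0.01, 0, 0, 0, 0], [0.0005, -0.013, 0, 0, 0, 0], [0.0005, -0.013, 0, 0, 0, 0], [0.0005, -0.013, 0, 0, 0, 0], [0.001, 0, 0.025, 0, 0, 0], [0.001, 0, 0.022, 0, 0, 0]],
])

```text
clock: 20.82
tool_pos: [0.4428, -0.0466, 0.2389]
tool_rot: [[-0.042, 0.882, 0.469], [0.999, 0.038, 0.02], [-0.0, 0.469, -0.883]]
force: [-0.1, 0.7, -1.3]
finger_gap: 0.0134
grip_force: 62.9
```

>>> step_arm([
  [[-0.0006, 0.015, 0, -4.7, -0.2, 8.82], [-0.0006, 0.015, 0, -4.7, -0.2, 8.82], [-0.0006, 0.015, 0, -4.7, -0.2, 8.82], [-0.0006, 0.015, 0, -4.7, -0.2, 8.82], [-0.0006, 0.015, 0, -4.7, -0.2, 8.82], [-0.0006, 0.015, 0, -4.7, -0.2, 8.82], [-0.0006, 0.015, 0, -4.7, -0.2, 8.82], [-0.0006, 0.015, 0, -4.7, -0.2, 8.82]],
])

```text
clock: 21.82
tool_pos: [0.4379, 0.0742, 0.2383]
tool_rot: [[-0.876, 0.108, 0.471], [0.132, 0.991, 0.019], [-0.464, 0.079, -0.882]]
force: [-0.8, -0.2, -1.2]
finger_gap: 0.0133
grip_force: 62.7
```

>>> step_arm([
  [[-0.0006, 0.015, 0, -4.7, -0.2, 8.82], [-0.0006, 0.015, 0, -4.7, -0.2, 8.82], [-0.0006, 0.015, 0, -4.7, -0.2, 8.82], [-0.0006, 0.015, 0, -4.7, -0.2, 8.82], [-0.0006, 0.015, 0, -4.7, -0.2, 8.82], [-0.0006, 0.015, 0, -4.7, -0.2, 8.82], [-0.0006, 0.015, 0, -4.7, -0.2, 8.82], [-0.0006, 0.015, 0, -4.7, -0.2, 8.82]],
])

```text
clock: 22.82
tool_pos: [0.4329, 0.1944, 0.2382]
tool_rot: [[-0.257, -0.843, 0.472], [-0.953, 0.302, 0.021], [-0.161, -0.445, -0.881]]
force: [-0.8, -0.9, -1.7]
finger_gap: 0.0132
grip_force: 62.7
```

>>> step_arm([
  [[-0.0006, 0.015, 0, -4.7, -0.2, 8.82], [-0.0006, 0.015, 0, -4.7, -0.2, 8.82], [0, 0, 0, 0, 0, 0], [0, 0, 0, 0, 0, 0]],
])

```text
clock: 23.32
tool_pos: [0.4318, 0.2227, 0.2379]
tool_rot: [[0.039, -0.881, 0.472], [-0.999, -0.033, 0.02], [-0.002, -0.472, -0.881]]
force: [-1.0, -0.3, -1.6]
finger_gap: 0.0129
grip_force: 62.8
```

```bash
python3 -c "
from h import *
where('L');delta('L',-.015,.0018);panelh()
im=get_image('side'); cv2.imwrite('pics/s5.png',cv2.resize(im['color'][140:215,260:330,::-1],(560,600),interpolation=cv2.INTER_CUBIC))
"
```

```text
L depth -15.6 h 41.0 lat 33.1 F in(x,n) 0.2 -0.9 q [-1.35  0.01  0.63  2.27  0.59  0.55  2.  ] t 23.32
dpos mm [-12.   -1.1 -52.2] rot deg [-0.04 -1.82  0.18] x dir [ 0.042 -0.999 -0.   ] n [-0.5   -0.021  0.866]
top top at L 16.9 mid 18.1 R 19.4 826
side top at L 17.2 mid 18.2 R 19.2 404
```

View pics/s5.png

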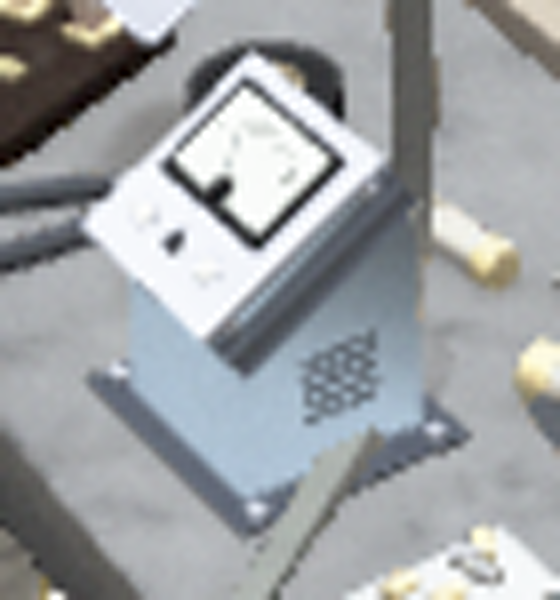

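The seam's right end stands open (dark gap from (240,360) to (400,190)). The left end is a little lower, so next is the left end at three quarters.

>>> step_arm([
  [[-0.004, 0, -0.022, 0, -1.8, 0.2], [-0.005, 0, -0.02, 0, 0, 0], [-0.003, -0.002, -0.01, 0, 0, 0], [0, 0, 0, 0, 0, 0], [0, 0, 0, 0, 0, 0]],
])

```text
clock: 24.1
tool_pos: [0.4206, 0.2216, 0.1868]
tool_rot: [[0.044, -0.865, 0.501], [-0.999, -0.038, 0.023], [-0.001, -0.501, -0.865]]
force: [0.3, 0.7, -0.8]
finger_gap: 0.0133
grip_force: 62.7
```

```bash
python3 -c "
from h import *
where('L');delta('L',.010,.0015)"
```

```text
L depth -15.2 h 2.2 lat 1.5 F in(x,n) -0.7 -0.9 q [-1.36  0.1   0.63  2.36  0.76  0.39  1.78] t 24.1
dpos mm [  0.4 -25.   -1.3] rot deg [-0.06  0.07 -0.15] x dir [ 0.042 -0.999 -0.   ] n [-0.5   -0.021  0.866]
```

>>> step_arm([
  [[0.0002, -0.006, -0.0007, 0, 0, 0], [0.0002, -0.006, 0, 0, 0, 0], [0.0002, -0.006, 0, 0, 0, 0], [0.0002, -0.006, 0, 0, 0, 0], [0.0001, -0.003, 0, 0, 0, 0], [0.0001, -0.003, 0, 0, 0, 0], [0.0001, -0.003, 0, 0, 0, 0], [0.0001, -0.003, 0, 0, 0, 0]],
])

```text
clock: 25.1
tool_pos: [0.4212, 0.1857, 0.1854]
tool_rot: [[0.046, -0.865, 0.5], [-0.999, -0.039, 0.024], [-0.001, -0.501, -0.866]]
force: [1.9, 3.3, -4.1]
finger_gap: 0.0133
grip_force: 62.6
```

```bash
python3 -c "
from h import *
where('L')"
```

```text
L depth 20.6 h 1.4 lat 0.0 F in(x,n) -3.3 -4.6 q [-1.32  0.06  0.67  2.4   0.8   0.37  1.82] t 25.1
```

>>> step_arm([
  [[0.0001, -0.003, 0, 0, 0, 0], [0.0001, -0.003, 0, 0, 0, 0], [0.0001, -0.003, 0, 0, 0, 0], [0.0001, -0.0025, 0, 0, 0, 0]],
])

```text
clock: 25.6
tool_pos: [0.4214, 0.173, 0.1852]
tool_rot: [[0.044, -0.865, 0.499], [-0.999, -0.039, 0.021], [0.002, -0.5, -0.866]]
force: [0.6, 1.2, -1.7]
finger_gap: 0.0137
grip_force: 62.7
```

>>> step_arm([
  [[0.0001, -0.0025, 0, 0, 0, 0], [0.0001, -0.0025, 0, 0, 0, 0], [0.0001, -0.0025, 0, 0, 0, 0], [0.0001, -0.0015, 0, 0, 0, 0], [0, 0, 0, 0, 0, 0]],
])

```text
clock: 26.22
tool_pos: [0.4219, 0.1644, 0.1853]
tool_rot: [[0.044, -0.865, 0.5], [-0.999, -0.039, 0.021], [0.001, -0.5, -0.866]]
force: [0.5, 0.6, -2.8]
finger_gap: 0.0135
grip_force: 62.7
```

```bash
python3 -c "
from h import *
where('L');panelh()"
```

```text
L depth 42.2 h 1.5 lat -0.3 F in(x,n) -0.6 -2.7 q [-1.3   0.03  0.68  2.42  0.81  0.35  1.85] t 26.23
top top at L 22.2 mid 20.1 R 18.1 844
side top at L 22.0 mid 20.2 R 18.5 404
```

>>> step_arm([
  [[-0.0004, 0.01, 0, 0, 0, 0], [-0.0005, 0.016, 0, 0, 0, 0], [-0.0006, 0.017, 0, 0, 0, 0], [-0.0006, 0.017, 0, 0, 0, 0], [0.005, 0.001, 0.025, 0, 0, 0], [0.005, 0, 0.027, 0, 0.9, 0]],
])

```text
clock: 27.08
tool_pos: [0.4292, 0.227, 0.2375]
tool_rot: [[0.047, -0.873, 0.485], [-0.999, -0.042, 0.021], [0.002, -0.485, -0.874]]
force: [-0.2, 0.0, -0.7]
finger_gap: 0.0136
grip_force: 62.7
```

>>> step_arm([
  [[0.0007, -0.015, 0, 4.8, 0.2, -8.76], [0.0007, -0.015, 0, 4.8, 0.2, -8.76], [0.0007, -0.015, 0, 4.8, 0.2, -8.76], [0.0007, -0.015, 0, 4.8, 0.2, -8.76], [0.0007, -0.015, 0, 4.8, 0.2, -8.76], [0.0007, -0.015, 0, 4.8, 0.2, -8.76], [0.0007, -0.015, 0, 4.8, 0.2, -8.76], [0.0007, -0.015, 0, 4.8, 0.2, -8.76]],
])

```text
clock: 28.08
tool_pos: [0.4355, 0.1061, 0.2374]
tool_rot: [[-0.855, -0.189, 0.483], [-0.208, 0.978, 0.014], [-0.475, -0.089, -0.875]]
force: [-0.1, -0.2, -1.7]
finger_gap: 0.0133
grip_force: 62.9
```

>>> step_arm([
  [[0.0007, -0.015, 0, 4.8, 0.2, -8.76], [0.0007, -0.015, 0, 4.8, 0.2, -8.76], [0.0007, -0.015, 0, 4.8, 0.2, -8.76], [0.0007, -0.015, 0, 4.8, 0.2, -8.76], [0.0007, -0.015, 0, 4.8, 0.2, -8.76], [0.0007, -0.015, 0, 4.8, 0.2, -8.76], [0.0007, -0.015, 0, 4.8, 0.2, -8.76], [0.0007, -0.015, 0, 4.8, 0.2, -8.76]],
])

```text
clock: 29.08
tool_pos: [0.4412, -0.0141, 0.2374]
tool_rot: [[-0.338, 0.812, 0.475], [0.926, 0.377, 0.016], [-0.166, 0.445, -0.88]]
force: [-0.0, 0.1, -1.3]
finger_gap: 0.0137
grip_force: 62.8
```

>>> step_arm([
  [[0.0007, -0.015, 0, 4.8, 0.2, -8.76], [0.0007, -0.015, 0, 4.8, 0.2, -8.76], [0, 0, 0, 0, 0, 0], [0, 0, 0, 0, 0, 0]],
])

```text
clock: 29.58
tool_pos: [0.4425, -0.0434, 0.2373]
tool_rot: [[-0.049, 0.879, 0.474], [0.999, 0.046, 0.018], [-0.006, 0.475, -0.88]]
force: [0.1, -0.2, -1.3]
finger_gap: 0.0134
grip_force: 62.8
```

```bash
python3 -c "
from h import *
where('R');delta2('R',-.017,.0018,.008,2);panelh()"
```

```text
R depth -15.9 h 40.6 lat -32.4 F in(x,n) -0.2 -1.2 q [-0.8  -0.17  0.76  2.38  0.28  0.41 -0.21] t 29.57
dpos mm [ -1.6  -1.3 -45.9] rot [ 0.32  0.36 -0.4 ] [ 0.4409 -0.0447  0.1914]
top top at L 19.4 mid 19.1 R 18.8 805
side top at L 18.6 mid 18.6 R 18.7 185
```

>>> step_arm([
  [[-0.001, -0.001, -0.02, 0.3, 0.35, -0.4], [0, 0, -0.018, 0, 0, 0], [-0.0006, 0, -0.008, 0, 0, 0], [0, 0, 0, 0, 0, 0], [0, 0, 0, 0, 0, 0]],
])

```text
clock: 30.3
tool_pos: [0.4412, -0.0447, 0.1918]
tool_rot: [[-0.04, 0.882, 0.47], [0.999, 0.035, 0.02], [0.001, 0.471, -0.882]]
force: [1.1, 0.5, -1.4]
finger_gap: 0.0135
grip_force: 62.7
```

```bash
python3 -c "
from h import *
where('R');delta2('R',.010,.0016,.008,2)"
```

```text
R depth -17.0 h 1.9 lat -8.8 F in(x,n) 0.5 -1.8 q [-0.96 -0.05  0.98  2.43  0.03  0.25  0.04] t 30.3
dpos mm [-1.4 27.  -0.6] rot [-0.07  0.08  0.1 ] [ 0.4398 -0.0178  0.1912]
```

>>> step_arm([
  [[-0.0003, 0.006, -0.0005, 0, 0, 0], [-0.0003, 0.006, 0, 0, 0, 0], [-0.0003, 0.006, 0, 0, 0, 0], [-0.0003, 0.006, 0, 0, 0, 0], [-0.0001, 0.004, 0, 0, 0, 0], [-0.0001, 0.003, 0, 0, 0, 0], [-0.0001, 0.003, 0, 0, 0, 0], [-0.0001, 0.003, 0, 0, 0, 0]],
])

```text
clock: 31.3
tool_pos: [0.4392, -0.0081, 0.1909]
tool_rot: [[-0.039, 0.882, 0.47], [0.999, 0.033, 0.019], [0.001, 0.47, -0.883]]
force: [1.1, -0.4, -1.4]
finger_gap: 0.013
grip_force: 62.7
```

```bash
python3 -c "
from h import *
where('R')"
```

```text
R depth 19.6 h 1.4 lat -8.0 F in(x,n) -0.5 -1.7 q [-0.91 -0.05  0.81  2.44  0.24  0.26 -0.27] t 31.3
```

>>> step_arm([
  [[-0.0001, 0.003, 0, 0, 0, 0], [-0.0001, 0.003, 0, 0, 0, 0], [-0.0001, 0.003, 0, 0, 0, 0], [-0.0001, 0.003, 0, 0, 0, 0]],
])

```text
clock: 31.8
tool_pos: [0.4387, 0.0037, 0.1907]
tool_rot: [[-0.038, 0.882, 0.469], [0.999, 0.033, 0.019], [0.001, 0.47, -0.883]]
force: [-0.2, -2.2, -2.7]
finger_gap: 0.0132
grip_force: 62.7
```

>>> step_arm([
  [[0, 0.0025, 0, 0, 0, 0], [0, 0.0025, 0, 0, 0, 0], [0, 0.0025, 0, 0, 0, 0], [0, 0.001, 0, 0, 0, 0], [0, 0, 0, 0, 0, 0]],
])

```text
clock: 32.42
tool_pos: [0.4388, 0.0124, 0.1908]
tool_rot: [[-0.039, 0.882, 0.47], [0.999, 0.034, 0.019], [0.001, 0.47, -0.883]]
force: [0.7, 0.4, -2.6]
finger_gap: 0.0131
grip_force: 62.7
```

```bash
python3 -c "
from h import *
where('R');panelh()"
```

```text
R depth 40.2 h 1.1 lat -8.3 F in(x,n) 0.4 -2.7 q [-0.9  -0.05  0.74  2.44  0.33  0.26 -0.42] t 32.42
top top at L 18.6 mid 20.2 R 21.7 741
side top at L 18.5 mid 20.1 R 21.7 70
```

>>> step_arm([
  [[0.0004, -0.01, 0, 0, 0, 0], [0.0006, -0.016, 0, 0, 0, 0], [0.0006, -0.016, 0, 0, 0, 0], [0.0006, -0.017, 0, 0, 0, 0], [0.0005, -0.005, 0.03, 0, 5, 0], [0, -0.005, 0.035, 0, 8, 0], [0, -0.005, 0.03, 0, 8, 0], [0, 0, 0, 0, 7, 0]],
])

```text
clock: 33.52
tool_pos: [0.4439, -0.0618, 0.289]
tool_rot: [[-0.035, 0.999, 0.005], [0.999, 0.035, 0.023], [0.022, 0.006, -1.0]]
force: [-0.0, -0.2, -2.9]
finger_gap: 0.0128
grip_force: 62.9
```

>>> step_arm([
  [[-0.002, -0.025, 0, 0, 0, -9.9], [-0.003, -0.042, 0, 0, 0, -9.9], [-0.003, -0.044, 0, 0, 0, -9.9], [-0.003, -0.044, 0, 0, 0, -9.9], [-0.003, -0.044, 0, 0, 0, -9.9], [-0.003, -0.044, 0, 0, 0, -9.9], [-0.003, -0.044, 0, 0, 0, -9.9], [-0.002, -0.033, 0, 0, 0, -9.9]],
])

```text
clock: 34.52
tool_pos: [0.4196, -0.3837, 0.2857]
tool_rot: [[0.977, 0.214, 0.019], [0.214, -0.977, 0.002], [0.019, 0.002, -1.0]]
force: [0.5, -0.1, -1.6]
finger_gap: 0.0133
grip_force: 62.8
```

Run:
```python
from h import *
where("R"); panelh()
s=sense();T=np.array([[.978,.211,0],[.211,-.978,0],[0,0,-1.]])
print(s["tool_pos"].round(4),np.degrees(Ro.from_matrix(T@s["tool_rot"].T).as_rotvec()).round(2))
```

```text
R depth -412.1 h 80.2 lat -40.8 F in(x,n) -0.2 -1.7 q [-0.2   0.53  1.21  1.79 -0.55  1.2  -0.18] t 34.52
top top at L 18.8 mid 18.8 R 18.8 802
side top at L 18.9 mid 18.8 R 18.8 401
[ 0.4183 -0.3855  0.2859] [ 0.11  1.   -0.2 ]
```

>>> step_arm([
  [[0.002, 0.003, -0.03, 0.1, 1, -0.2], [0, 0.0005, -0.05, 0, 0, 0], [0, 0, -0.05, 0, 0, 0], [0, 0, -0.035, 0, 0, 0], [0, 0, -0.015, 0, 0, 0], [0, 0, -0.005, 0, 0, 0], [0, 0, 0, 0, 0, 0]],
])

```text
clock: 35.5
tool_pos: [0.4222, -0.3787, 0.1018]
tool_rot: [[0.976, 0.218, 0.003], [0.218, -0.976, 0.004], [0.004, -0.003, -1.0]]
force: [0.3, -0.2, -1.6]
finger_gap: 0.0129
grip_force: 62.7
```

Run:
```python
from h import *
s=sense();T=np.array([[.978,.211,0],[.211,-.978,0],[0,0,-1.]])
print(s["tool_pos"].round(4),s["force"],np.degrees(Ro.from_matrix(T@s["tool_rot"].T).as_rotvec()).round(2))
```

```text
[ 0.4222 -0.3787  0.1018] [ 0.34294511 -0.24692837 -1.58720531] [-0.22  0.17 -0.39]
```

>>> step_arm([
  [[-0.001, -0.002, -0.0025, -0.2, 0.2, -0.4], [0, 0, -0.0015, 0, 0, 0], [0, 0, -0.001, 0, 0, 0], [0, 0, 0, 0, 0, 0]],
])

```text
clock: 36.0
tool_pos: [0.4206, -0.3808, 0.0973]
tool_rot: [[0.978, 0.209, -0.0], [0.209, -0.978, 0.002], [-0.0, -0.002, -1.0]]
force: [-1.7, 2.3, 7.8]
finger_gap: 0.0132
grip_force: 64.1
```

On the desk (contact of about 9 N). Release, then raise.

>>> step_arm([
  [[0, 0, 0, 0, 0, 0], [0, 0, 0, 0, 0, 0], [0, 0, 0, 0, 0, 0], [0, 0, 0, 0, 0, 0]],
], jaw=0.045)

```text
clock: 36.5
tool_pos: [0.4205, -0.3802, 0.0958]
tool_rot: [[0.978, 0.21, -0.002], [0.21, -0.978, 0.002], [-0.002, -0.002, -1.0]]
force: [0.1, -0.6, 0.6]
finger_gap: 0.0449
grip_force: 0.0
```

>>> step_arm([
  [[0, 0, 0.01, 0, 0, 0], [0, 0, 0.03, 0, 0, 0], [0, 0, 0.05, 0, 0, 0], [0, 0, 0.05, 0, 0, 0], [0, 0, 0.05, 0, 0, 0], [0, 0, 0, 0, 0, 0], [0, 0, 0, 0, 0, 0]],
])

```text
clock: 37.38
tool_pos: [0.4203, -0.3798, 0.2856]
tool_rot: [[0.978, 0.21, -0.002], [0.21, -0.978, 0.002], [-0.001, -0.003, -1.0]]
force: [-0.7, 0.5, 0.1]
finger_gap: 0.0449
grip_force: 0.0
```

Run:
```python
from h import *
panelh()
a=get_image("wrist")["color"];b=get_image("side")["color"][135:215,235:345]
c=np.zeros((400,790,3),np.uint8);c[:330,:330]=a[60:390,160:490];c[:,340:]=cv2.resize(b,(450,400),interpolation=cv2.INTER_CUBIC)
cv2.imwrite("pics/f.png",c[:,:,::-1])
im=get_image("top")
for l in ["pliers_blue","tape_grey","wedge"]:
    for q in silhouettes(l,im)[:1]: print(l,q["score"],q["extent"],np.median(pts(im,q["pixels"]),0).round(3))
```

```text
top top at L 19.0 mid 18.9 R 18.8 813
side top at L 18.9 mid 19.0 R 19.1 402
pliers_blue 0.59 [182.8, 184.2, 204.4, 225.6] [0.493 0.25  0.011]
tape_grey 0.58 [429.0, 157.3, 452.2, 177.8] [ 0.595 -0.406  0.019]
```

View pics/f.png

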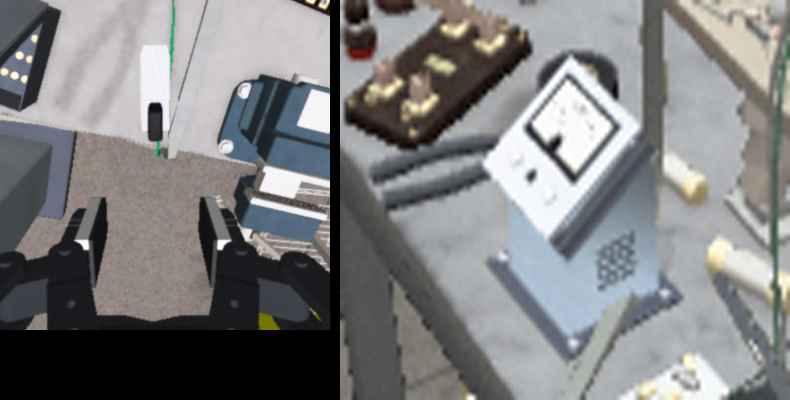

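The wedge lies flat on the desk (left picture, about (155,90)). The panel stands level and raised (right picture, about (570,140)), with the pliers and tape where they were.

```bash
python3 -c "
from workcell import *
print(hand_in())"
```

```text
the job is handed in; nothing more can be done
None
```

The panel was worked up with the wedge by turns (left then right at about half the blade, left then right at about three quarters). It now stands level, about 7 mm up at both ends; the wedge lies flat on the desk about where it was, the pliers and tape were not touched, and the job is handed in at about 37.5 s with no verdict shown.

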